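# Read a gas manifold with a push-on gauge

## Robot

A 6-joint arm with a two-finger parallel gripper is mounted at the origin on the work surface. World frame = base frame: x ahead of the robot, y to its left, z up, the work surface at z = 0. Lengths are in mm, angles in rad, forces in N, time in s.
With the tool pointing down it reaches from about 350 to 975 mm from the base axis. Payload 7.1 kg.
Tool frame: the origin (TCP) lies on the front face of the gripper's body, between the roots of the fingers; the fingertips stand 80 mm ahead of it and the grasp point (between the pads) lies 61 mm ahead of it (env.tips_ahead is the distance from the TCP to the fingertips, in mm); z points along the fingers, y is the line along which they close (so a half turn about z gives the same grasp; the last joint's range is limited). The gripper opens to 88 mm and grips with 3 to 60 N. Pads are 20 mm wide; open, the fingers measure 115 mm over their backs; the gripper's body (75 mm by 178 mm) begins 61 mm behind the grasp point.
Start: joints at [-1.348, 0.423, 1.63, -0, 1.089, -0.019], TCP at [149.676, -606.797, 302.675] pointing down, gripper open.
Joint ranges: [-3, 3], [-0.9, 2.11], [0.09, 2.58], [-1.31, 4.45], [0.11, 2.69], [-2.54, 2.54]. Speed limits (rad/s): [2.39, 2.39, 3.01, 3.14, 3.14, 3.14].

## Interface

Orientations are given as a unit quaternion [x, y, z, w].
In Python, from station import env, set_gripper, viewer, workorder gives the robot as it stands. Calls block until the motion is done:
- env.reach(position, orientation): joint-space move of the TCP to a pose.
- env.move_l(position, rot=None, rate=150, f_stop=None): straight line of the TCP; rot=None keeps the orientation; rate is the mean speed in mm/s. With f_stop (N) it stops when the force on the tool has changed by that much, and returns True; else False.
- env.move_joints(angles): joint-space move.
- set_gripper(opening): finger opening in mm; the grip force is fixed at half the most; returns when the fingers have stopped.
- env.hold(seconds).
- env.ik(position, orientation): joint angles nearest the present ones, or None.
- env.read_state(): the state.
- viewer.camera(name): name is "side" or "top" or "wrist"; returns the picture (384x512x3 uint8, blue, green, red); there is no depth.
- viewer.camera_params(name): a dict with "fx", "fy", "cx", "cy" (pixels), "pose" (4x4, takes a point from camera to world coordinates); the wrist camera has in their place "tool_from_camera" (4x4, takes a point from camera to tool coordinates, whose origin is the TCP and whose axes are the flange's). Camera axes: x right, y up, looking along -z (the intrinsics and any distortion apply to the point x, -y, -z); pixel columns grow to the right and rows downward; lengths in mm; the calibration is good to about 2 mm. A picture is of the moment at which its call begins: read the wrist's pose just before it. camera_params takes no time and is no camera call.
A pose or a line that the arm cannot do raises env.IKError and nothing moves.
- workorder.sign_off(): hands the job in; it is judged then, once.
The state is a dict: "time_s": time; "qpos": joint angles; "dq": joint speeds; "tau": joint torques, N m; "tool_pos": TCP position; "orientation": TCP orientation; "force": force on the tool from outside, world axes, zero at the start; "wrist_torque": the same for the moment, N m; "width": finger opening in mm; "grip_force": force on a finger pad.
Only numpy, scipy, OpenCV 4.12 (cv2) and the standard library are available. Lean on these libraries where they do the work, as an engineer would, in place of code of your own. Each camera call takes 0.05 s, during which the arm holds its last target. There are 200 camera calls.

## Task

Take the sprung pressure gauge from its rack and press it squarely down over the open test stem of the gas manifold, steadily with about 16 newtons (under 12 does not open the valve, over 24 would ruin it), keeping it pressed for a good second so that the gas pushes the white reading rod out. Then put the gauge back upright, fully down in its rack, with the rod still showing its reading, and leave the other things on the counter where they are.

Things in the scene. Friction and masses are not known exactly. Their poses are not given: they have to be found in the camera images.
- gauge: Push-on pressure gauge, 110 mm long, 0.15 kg, upright in the rack hole. Origin: centre of the open underside of its foot; z up along the gauge. Foot: bell mouth, outside 27 mm, inside 22 mm diameter at the bottom, narrowing by z = 9 mm to a 16 mm bore that ends in a flat shoulder at z = 14 mm. Barrel 21 mm diameter up to z = 70 mm, then the square grip head up to 110 mm.
- gauge_grip (a point): Centre of the gauge's square black grip head (26 x 26 mm, 40 mm tall, flats facing the gauge's x and y), on its axis 90 mm above its origin: hold it here. The reading rod comes out of the middle of the head's top face, 20 mm above this point; keep the gripper off it.
- rod (a joint): Travel of the gauge's white reading rod (5 mm diameter, 8 mm cap), m: 0 = in (its top 8 mm above the head's top face), grows as it comes out upward, at most 0.032. Light friction (0.35 N) holds it where it was pushed. How far it comes out at a proper press depends on the unknown pressure: about 12 to 24 mm.
- rack: Fixed grey block, 90 x 90 x 38 mm, with one round upright hole of 32 mm diameter, 30 mm deep, in the middle of its top. Origin: centre of its underside; the hole's floor is 8 mm above it, and the gauge stands on that floor.
- rack_hole0 (a point): Centre of the mouth of the rack's hole, in the rack's top face, 30 mm above the hole's floor.
- manifold: Fixed dark steel manifold block, 60 (x) x 140 (y) x 40 mm, z up, origin at the centre of its underside. On its top, 42 mm either side of the centre: at +y the open brass test stem, at -y a blind stem under a fixed domed steel cap (22 mm diameter, 29 mm high; leave it). A short brass inlet pipe leaves its +x face.
- stem (a point): Point on the test stem's axis in the manifold's top face; z up. A fixed collar (20 mm diameter, 8 mm high), out of it the brass sleeve, 12 mm diameter, chamfered; its top is 34 to 50 mm above this point, unmeasured: find by touch. The gauge's shoulder seats on it and presses it down on springs: about 6 to 11 N over 5 mm, while a pin in it lifts the rod; then 3 N/mm.
- weight: Loose white ceramic weight block, 60 x 50 x 40 mm, 0.3 kg; bystander. Origin: centre of its underside.
- coupler: Loose brass gas coupler, stepped round, 32 mm diameter, 42 mm high, standing; bystander. Origin: centre of its underside.
- knob_cap: Loose red plastic regulator knob cap, round, 44 mm diameter, 24 mm high; bystander. Origin: centre of its underside.
- shell: Loose grey polystyrene sonde shell half, an open box 100 x 130 x 55 mm; bystander. Origin: centre of its underside.
Things that resemble listed ones, but are neither listed nor needed, are in the scene too. What is meant by the gauge is not pink or purple, and is the larger of those in its own colour.

How it is judged:
By the outcome, as a careful person would: the job done as asked, in the order asked, and still so for the second after the job is handed in, with the robot touching nothing.
It also fails if it takes over 59 s, if anything falls off the work surface, if the arm or the gripper's body presses on something with over 40 N, if the wrist force passes 120 N, or if a joint passes its speed limit or range.

## Working session

There is one attempt and no reset: what is moved stays moved. The work goes in short steps, each a Python script; the robot and the scene stay as the last script left them, time stands still between calls to the robot, and variables do not carry over. Pictures are saved under pics/ and viewed, at most 10 in all, crops included, and the job is handed in when it is done.

```bash
ls; mkdir -p pics
python3 - <<'E'
from station import env, set_gripper, viewer, workorder
import cv2,numpy as np
for n in("top","side"):
    im=viewer.camera(n); cv2.imwrite(f"pics/{n}0.png",im)
    p=viewer.camera_params(n); print(n,{k:(np.round(v,3).tolist() if hasattr(v,'__len__') else v) for k,v in p.items()})
p=viewer.camera_params("wrist");print(p)
s=env.read_state();print(s['time_s'],s['orientation'],s['width'])
a=cv2.imread("pics/top0.png");cv2.imwrite("pics/top0b.png",cv2.resize(a,(800,600),interpolation=cv2.INTER_CUBIC))
E
```

```text
pics
top {'fx': 385.83729928322913, 'fy': 385.83729928322913, 'cx': 263.76090832084174, 'cy': 193.43996999185384, 'pose': [[-0.0, 0.996, -0.086, 483.65], [-1.0, -0.003, -0.03, 4.428], [-0.03, 0.086, 0.996, 821.67], [0.0, 0.0, 0.0, 1.0]]}
side {'fx': 377.6278903210118, 'fy': 377.6278903210118, 'cx': 260.5120732146213, 'cy': 185.85352810091194, 'pose': [[-0.69, 0.48, -0.542, 164.844], [-0.724, -0.461, 0.514, 404.441], [-0.003, 0.747, 0.665, 570.285], [0.0, 0.0, 0.0, 1.0]]}
{'fx': 323.59012816901935, 'fy': 323.59012816901935, 'cx': 256.6581007274652, 'cy': 199.3406277422093, 'tool_from_camera': array([[ 7.52936528e-04,  9.68199507e-01,  2.50178233e-01,
         6.74951903e+01],
       [ 9.99999473e-01, -5.54517955e-04, -8.63592801e-04,
         1.12329532e+00],
       [-6.97401802e-04,  2.50178751e-01, -9.68199414e-01,
        -8.23940257e+01],
       [ 0.00000000e+00,  0.00000000e+00,  0.00000000e+00,
         1.00000000e+00]])}
0.1 [ 9.92700618e-01  1.20602641e-01 -6.83885484e-05 -6.94470168e-04] 87.72322585791856
```

View pics/top0b.png

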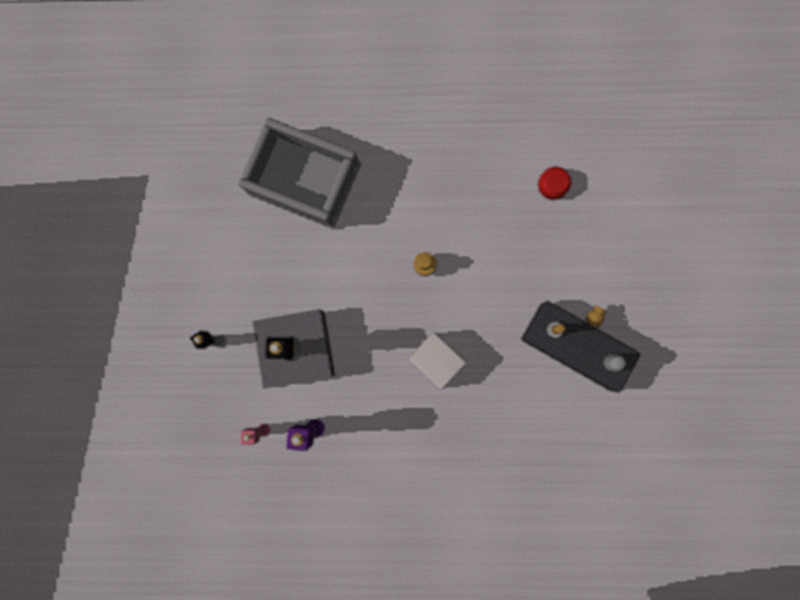

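View pics/side0.png

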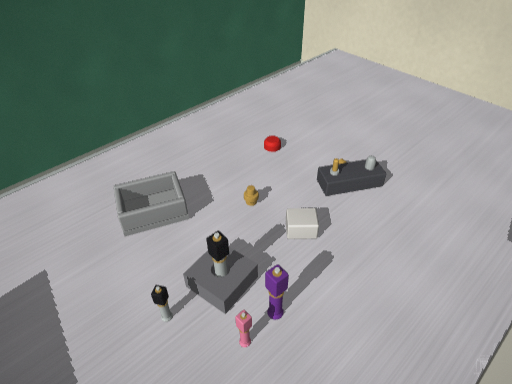

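The top view (800x600) shows these candidates:
- large black gauge in the rack at (279,348)
- small black gauge at (202,339)
- purple gauge at (300,438)
- pink gauge at (250,436)

The description rules out pink and purple and asks for the larger of its colour, so I choose the black one in the rack at (279,348). The manifold is at (580,347), with the open brass stem at (556,329) and the capped stem at (615,362).

```bash
cat > h.py <<'E'
from station import env, set_gripper, viewer, workorder
import cv2,numpy as np
from scipy.spatial.transform import Rotation as R
def T_tool():
    s=env.read_state();T=np.eye(4);T[:3,:3]=R.from_quat(s['orientation']).as_matrix();T[:3,3]=s['tool_pos'];return T
def cast(n,uv,z,pose=None):
    p=viewer.camera_params(n); T=p['pose'] if n!='wrist' else pose@p['tool_from_camera']
    uv=np.atleast_2d(np.asarray(uv,float))
    d=np.c_[(uv[:,0]-p['cx'])/p['fx'],-(uv[:,1]-p['cy'])/p['fy'],-np.ones(len(uv))]@T[:3,:3].T
    return T[:3,3]+d*((z-T[2,3])/d[:,2])[:,None]
def q(yaw): # tool x axis at world angle yaw, pointing down
    c,s=np.cos(yaw),np.sin(yaw)
    return R.from_matrix(np.array([[c,s,0],[s,-c,0],[0,0,-1.]])).as_quat()
def st(): 
    s=env.read_state();print('t%.2f'%s['time_s'],np.round(s['tool_pos'],1),'F',np.round(s['force'],1),'M',np.round(s['wrist_torque'],2),'w%.1f g%.1f'%(s['width'],s['grip_force']));return s
E
python3 - <<'E'
from h import *
a=cv2.imread("pics/top0.png");g=a.max(2)
def comps(m,name,z,lo):
    n,l,s,c=cv2.connectedComponentsWithStats(m.astype(np.uint8))
    for i in range(1,n):
        if s[i,4]>lo:
            r=cv2.minAreaRect(np.argwhere(l==i)[:,::-1].astype(np.float32)); b=cast('top',cv2.boxPoints(r),z)
            print(name,s[i].tolist(),c[i].round(1),cast('top',c[i],z)[0].round(0),'box',b[:,:2].round(0).tolist())
comps(g<30,'black',118,15)
m=g<62; m[:, :320]=0; m[:180]=0; m[260:]=0
comps(m,'manif',40,200)
h=cv2.cvtColor(a,cv2.COLOR_BGR2HSV)
comps((h[...,1]>120)&(h[...,0]>8)&(h[...,0]<30)&(g>60),'brass',80,4)
s=cv2.imread("pics/side0.png")
c=np.hstack([cv2.resize(a[195:305,110:230],(0,0),fx=3.3,fy=3.3),cv2.resize(s[220:330,140:260],(0,0),fx=3.3,fy=3.3)])
cv2.imwrite("pics/crop.png",c)
E
```

```text
black [364, 207, 14, 5, 29] [369.2 209. ] [ 516. -166.  118.] box [[512.0, -156.0], [519.0, -156.0], [519.0, -180.0], [512.0, -180.0]]
black [126, 213, 11, 9, 56] [131.6 217.1] [501. 269. 118.] box [[509.0, 279.0], [509.0, 261.0], [494.0, 260.0], [494.0, 279.0]]
black [171, 216, 17, 14, 144] [180.8 222.2] [492. 177. 118.] box [[503.0, 196.0], [503.0, 166.0], [480.0, 166.0], [480.0, 195.0]]
black [400, 227, 6, 9, 16] [402.5 231. ] [ 476. -224.  118.] box [[482.0, -218.0], [485.0, -223.0], [471.0, -230.0], [469.0, -225.0]]
manif [334, 193, 76, 57, 1923] [371.5 221.3] [ 494. -189.   40.] box [[504.0, -112.0], [561.0, -146.0], [489.0, -268.0], [433.0, -234.0]]
brass [265, 162, 14, 14, 152] [271.6 168.6] [596.  11.  80.] box [[609.0, 24.0], [609.0, -1.0], [583.0, -1.0], [583.0, 24.0]]
brass [376, 196, 11, 13, 97] [381.  202.2] [ 530. -197.   80.] box [[529.0, -184.0], [544.0, -200.0], [531.0, -212.0], [516.0, -196.0]]
brass [354, 208, 8, 5, 36] [357.5 210.1] [ 515. -153.   80.] box [[519.0, -146.0], [519.0, -159.0], [512.0, -159.0], [512.0, -146.0]]
brass [127, 214, 2, 6, 7] [127.6 216.3] [504. 291.  80.] box [[508.0, 292.0], [508.0, 290.0], [499.0, 290.0], [499.0, 292.0]]
brass [173, 218, 7, 9, 23] [177.  222.4] [492. 194.  80.] box [[486.0, 202.0], [501.0, 198.0], [498.0, 187.0], [483.0, 191.0]]
brass [189, 278, 4, 3, 6] [190.8 278.7] [385. 165.  80.] box [[386.0, 169.0], [388.0, 168.0], [384.0, 162.0], [383.0, 163.0]]
```

View pics/crop.png

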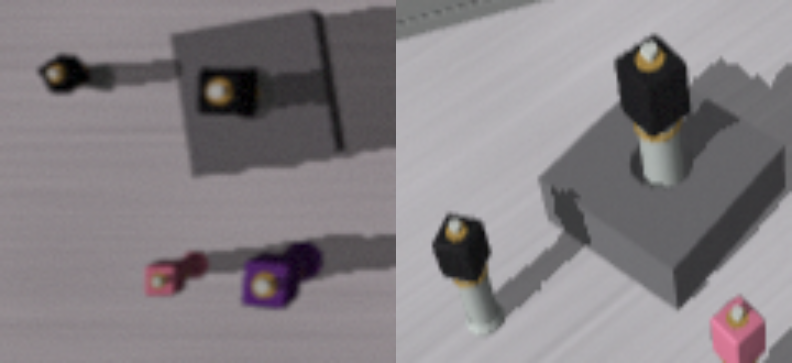

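The crop confirms it: the large black-headed gauge with the grey barrel stands in the rack hole, and the small black lookalike stands on the counter. Next I look at it from the wrist camera, then at the stem.

Run:
```python
from h import *
st()
for nm,x,y,z,yaw in(("stem",514,-152,300,73),("gauge",492,181,330,96)):
    env.reach([x,y,z],q(np.radians(yaw))); env.hold(.2)
    T=T_tool(); im=viewer.camera("wrist"); np.save(f"T_{nm}.npy",T); cv2.imwrite(f"pics/w_{nm}.png",im); st()
cv2.imwrite("pics/w2.png",np.hstack([cv2.resize(cv2.imread(f"pics/w_{n}.png")[64:364,56:456],(400,300)) for n in("stem","gauge")]))
```

```text
t0.10 [ 149.6 -606.4  302. ] F [ 0.2 -1.  -0.6] M [-0.01 -0.02 -0.  ] w87.7 g0.0
t2.44 [ 513.9 -152.5  299.9] F [-0.2  0.9  0.5] M [-0.03 -0.04  0.01] w88.0 g0.0
t3.96 [492.3 180.2 329.9] F [ 0.  -0.3  0.4] M [-0.01 -0.1  -0.05] w88.0 g0.0
```

View pics/w2.png

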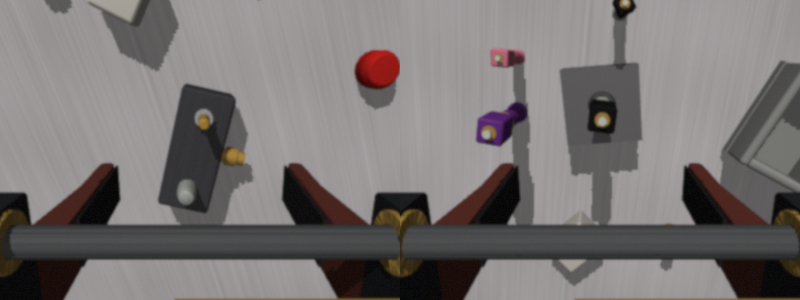

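The wrist crop shows the stem's collar at full-image px (260,182) with the brass sleeve at about (260,186). The gauge head, with its brass ring and white cap, is at about (258,183), and the rack is around it. Now I measure them.

```bash
cat > meas.py <<'E'
from h import *
def big(m,near):
    n,l,s,c=cv2.connectedComponentsWithStats(m.astype(np.uint8))
    i=min((i for i in range(1,n) if s[i,4]>12),key=lambda i:np.hypot(*(c[i]-near))-0.01*s[i,4])
    return l==i,s[i].tolist(),c[i]
def rect(m): 
    p=np.argwhere(m)[:,::-1].astype(np.float32); return cv2.minAreaRect(cv2.convexHull(p))
def brass(a):
    h=cv2.cvtColor(a,cv2.COLOR_BGR2HSV);return (h[...,1]>110)&(h[...,0]>8)&(h[...,0]<32)&(a.max(2)>70)
E
python3 - <<'E'
from meas import *
a=cv2.imread("pics/w_gauge.png");T=np.load("T_gauge.npy");g=a.max(2)
roi=np.zeros(g.shape,bool);roi[150:215,235:285]=1
bm,s,c=big(brass(a)&roi,(258,184));print('ring',s,c,cast('wrist',rect(bm)[0],119,T)[0].round(1))
wm,s,c=big((g>150)&roi&(cv2.cvtColor(a,cv2.COLOR_BGR2HSV)[...,1]<90)&(np.arange(384)[:,None]>172),(258,184));print('cap',s,c,cast('wrist',c,126,T)[0].round(1))
km,s,c=big((g<45)&roi,(258,180));r=rect(km|bm|wm);b=cast('wrist',cv2.boxPoints(r),118,T);print('head',s,r);print(b.round(1).tolist(),'angs',[np.degrees(np.arctan2(*(b[(i+1)%4]-b[i])[[1,0]])).round(1) for i in range(4)])
for nm,T,img,lo,hi,z in(("rack",np.load("T_gauge.npy"),a,75,105,38),("manif",np.load("T_stem.npy"),cv2.imread("pics/w_stem.png"),20,80,40)):
    g=img.max(2); print(nm,'sample',g[150:160:5,225:300:8].tolist())
img=cv2.imread("pics/w_stem.png");T=np.load("T_stem.npy");roi[:]=0;roi[165:205,240:280]=1
bm,s,c=big(brass(img)&roi,(260,186));print('sleeve',s,c,[cast('wrist',c,z,T)[0].round(1).tolist() for z in(48,82)])
cv2.imwrite("pics/z.png",np.hstack([cv2.resize(img[140:290,200:320],(0,0),fx=3.3,fy=3.3,interpolation=2),cv2.resize(a[115:265,200:320],(0,0),fx=3.3,fy=3.3,interpolation=2)]))
E
```

```text
ring [250, 176, 17, 15, 104] [257.79807692 181.48076923] [492.3 186.8 119. ]
cap [254, 181, 9, 8, 59] [257.83050847 184.69491525] [492.4 186.4 126. ]
head [244, 163, 29, 35, 600] ((257.67535400390625, 180.33425903320312), (27.793811798095703, 32.87102127075195), 6.009006023406982)
[[479.0, 173.2, 118.0], [479.3, 204.1, 118.0], [504.7, 204.0, 118.0], [505.1, 173.0, 118.0]] angs [np.float64(89.5), np.float64(-0.1), np.float64(-89.3), np.float64(179.7)]
rack sample [[90, 90, 88, 89, 88, 89, 89, 90, 88, 153], [89, 89, 88, 90, 75, 87, 91, 90, 89, 152]]
manif sample [[156, 151, 54, 60, 123, 151, 154, 154, 156, 155], [155, 154, 54, 57, 60, 50, 76, 142, 157, 156]]
sleeve [255, 179, 11, 15, 135] [259.5037037  186.23703704] [[514.9, -158.7, 48.0], [516.7, -151.6, 82.0]]
```

View pics/z.png

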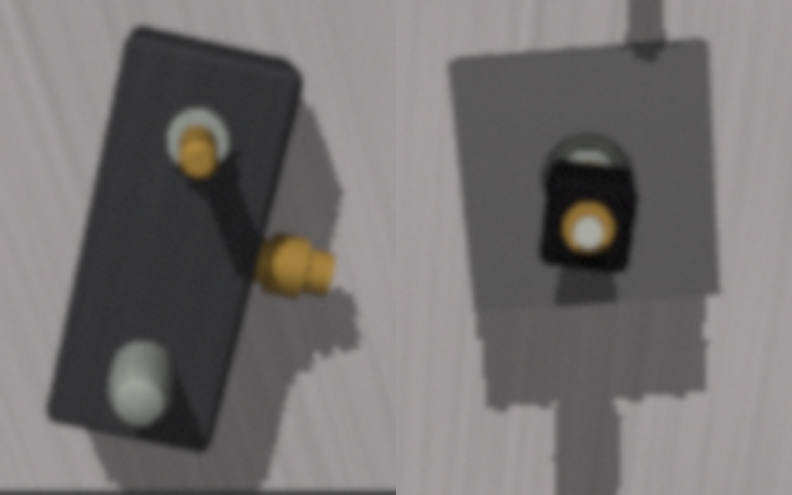

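```bash
python3 - <<'E'
from meas import *
Y=q(np.pi/2)
print('top cap',cast('top',(176.4,222.6),126)[0].round(1),'collar wrist',cast('wrist',(259.7,182.1),47,np.load('T_stem.npy'))[0].round(1))
env.reach([492.4,186.5,230],Y)
env.move_l([492.4,186.5,159],rate=100); st()
set_gripper(10); st()
env.move_l([492.4,186.5,164],rate=30); st()
env.move_l([492.4,186.5,270],rate=120); st()
env.reach([514,-172,270],Y); env.hold(.2); st()
T=T_tool(); np.save("T_s2.npy",T); cv2.imwrite("pics/w_s2.png",viewer.camera("wrist"));cv2.imwrite("pics/side2.png",viewer.camera("side"))
E
python3 -c "
import cv2,numpy as np
a=cv2.imread('pics/w_s2.png')[60:360,100:420];b=cv2.imread('pics/side2.png')[80:380,212:512]
cv2.imwrite('pics/v.png',np.hstack([cv2.resize(a,(427,400)),cv2.resize(b,(373,400))]))"
```

```text
top cap [491.1 183.4 126. ] collar wrist [ 516.3 -154.7   47. ]
t5.30 [492.8 186.7 159.6] F [-1.1 -0.3  0.6] M [-0.02 -0.11 -0.02] w87.7 g0.0
t6.28 [492.4 186.5 159. ] F [-0.2 -0.4  0.2] M [-0.01 -0.12  0.04] w26.3 g29.8
t6.59 [492.5 186.5 164.2] F [ 0.4  0.  -1.1] M [ 0.01 -0.02  0.04] w26.0 g29.8
t7.62 [492.  186.3 269.3] F [-1.1  0.4 -2.6] M [-0.01 -0.09  0.02] w26.2 g29.8
t9.18 [ 514.3 -171.   270. ] F [-0.8  0.1 -1.9] M [-0.06 -0.03 -0.04] w25.8 g29.8
```

View pics/v.png

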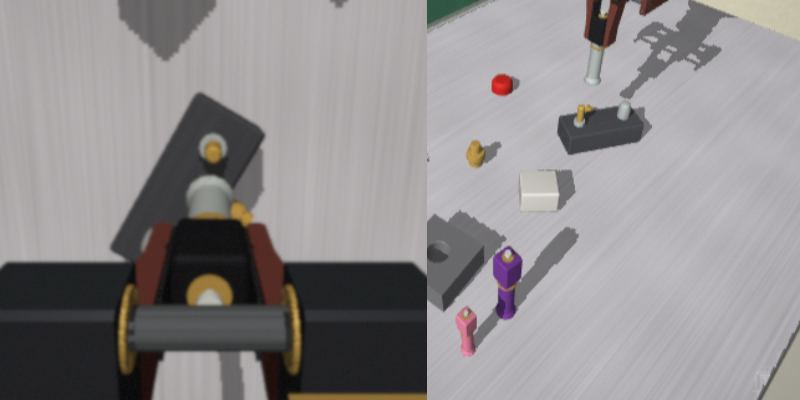

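The gauge is held upright with 26 mm between the pads. In the crop its foot rim is at about (210,178), the stem collar at (212,147) and the sleeve tip at (213,155). I'll align the foot to the stem using this one view, which cancels camera bias.

Run:
```python
from meas import *
def prof(nm,T,z0,roi,bm):
    pass
a=cv2.imread("pics/w_s2.png");T=np.load("T_s2.npy");g=a.max(2).astype(int)
print(g[155:205,258].tolist())           # column through collar, sleeve, foot
print('collar row167',g[167,242:276].tolist()); print('foot row 200',g[200,232:285].tolist())
print('foot row 205',g[205,232:285].tolist())
bm,s,c=big(brass(a)&(np.arange(384)[:,None]<185),(259,176));print('sleeve',s,c)
```

```text
[64, 64, 63, 68, 87, 121, 147, 156, 154, 151, 149, 149, 150, 153, 162, 178, 186, 183, 172, 165, 164, 162, 161, 160, 156, 141, 111, 76, 46, 36, 38, 37, 36, 37, 39, 61, 102, 145, 170, 177, 180, 180, 174, 164, 153, 148, 147, 145, 145, 145]
collar row167 [60, 61, 62, 63, 63, 64, 68, 96, 133, 152, 157, 152, 146, 144, 145, 148, 150, 150, 149, 144, 138, 133, 134, 144, 150, 151, 137, 103, 73, 62, 60, 59, 63, 61]
foot row 200 [62, 62, 61, 61, 62, 62, 61, 61, 69, 93, 128, 147, 156, 159, 161, 162, 161, 158, 151, 149, 148, 148, 148, 149, 148, 149, 148, 147, 145, 145, 144, 142, 145, 147, 150, 152, 151, 148, 144, 130, 105, 77, 60, 68, 88, 100, 105, 106, 105, 105, 108, 106, 107]
foot row 205 [60, 62, 61, 60, 60, 61, 67, 89, 115, 131, 137, 137, 132, 128, 128, 132, 135, 138, 141, 143, 145, 144, 146, 147, 146, 146, 145, 142, 142, 141, 140, 136, 132, 127, 123, 118, 114, 114, 118, 120, 118, 113, 103, 101, 102, 105, 106, 105, 105, 106, 107, 107, 108]
sleeve [254, 166, 12, 17, 166] [259.34939759 174.29518072]
```

Run:
```python
from meas import *
T=np.load("T_s2.npy");print(T[:3,3].round(1), np.degrees(np.arctan2(T[1,0],T[0,0])).round(2))
C=lambda uv,z:cast('wrist',uv,z,T)[0].round(1)
print('collar ctr',C((259.1,159.7),48)-[0,10,0]); print('foot ctr',C((256.7,191),119)-[0,13.5,0], 'lr',C((241.2,198),119),C((272.3,198),119))
for z in(74,82,90): print('sleeve top',z,C((259.4,181),z)+[0,5.5,0])
for z in (48,80): print(z,cast('top',(357.5,210.1),z)[0].round(1))
s=cv2.imread("pics/side2.png");m,st_,c=big(brass(s)&(np.arange(512)<349),(337,165));print(st_,c)
for z in(48,66,82): print('side',z,cast('side',c,z)[0].round(1))
```

```text
[ 514.3 -171.   270. ] 90.1
collar ctr [ 516.4 -154.4   48. ]
foot ctr [ 514.1 -171.7  119. ] lr [ 502.6 -163.6  119. ] [ 525.7 -163.5  119. ]
sleeve top 74 [ 516.5 -154.2   74. ]
sleeve top 82 [ 516.4 -152.6   82. ]
sleeve top 90 [ 516.3 -151.    90. ]
48 [ 516.5 -159.4   48. ]
80 [ 515.2 -152.6   80. ]
[333, 159, 13, 12, 85] [337.25882353 163.38823529]
side 48 [ 526.2 -174.4   48. ]
side 66 [ 513.8 -154.4   66. ]
side 82 [ 502.7 -136.7   82. ]
```

Run:
```python
from h import *
x,y=516.6,-153.8
env.reach([x,y,270],q(np.pi/2)); env.move_l([x,y,240],rate=60); env.hold(.3); s=st()
print(env.move_l([x,y,206],rate=12,f_stop=3.5)); st(); env.hold(.3); st()
```

```text
t10.47 [ 516.7 -153.8  240.3] F [-0.5 -0.1 -1.3] M [-0.04 -0.19 -0.03] w25.6 g29.8
True
t12.44 [ 516.6 -153.8  213.2] F [-0.2  0.8  3.8] M [-0.08 -0.16 -0.01] w25.9 g29.8
t12.74 [ 516.5 -153.8  213. ] F [1.8 0.3 4.1] M [-0.13 -0.42 -0.01] w26.1 g29.8
```

Seated at TCP z of about 213, so the stem top is about 36 mm above the manifold face, with little side force. Now I press in steps.

Run:
```python
from h import *
x,y=516.6,-153.8; z=209.; F=0
def fz(): 
    v=[]
    for _ in range(5): env.hold(.04); v.append(env.read_state()['force'][2])
    return np.mean(v)+1.6
env.move_l([x,y,z],rate=8)
F=fz();print(z,F)
while F<15.3 and z>203:
    z-=min(1.0,max(.2,(16-F)/3.2)); env.move_l([x,y,z],rate=6); F=fz(); print(round(z,2),round(F,2))
for _ in range(4): env.hold(.25); print(round(env.read_state()['force'][2]+1.6,2))
st(); cv2.imwrite("pics/press.png",viewer.camera("side")); cv2.imwrite("pics/pressw.png",viewer.camera("wrist"))
```

```text
209.0 9.004264333507408
208.0 11.29
207.0 13.32
206.16 14.99
205.85 16.1
15.77
16.03
16.46
15.63
t16.57 [ 516.9 -153.9  206.9] F [-2.7  0.1 14. ] M [ 0.03  0.29 -0.  ] w25.6 g29.8
```

Run:
```python
from h import *
x,y=516.6,-153.8
env.hold(.5);print(env.read_state()['force'])
env.move_l([x,y,216],rate=15); env.move_l([x,y,245],rate=40); env.move_l([x,y,270],rate=80)
env.reach([514,-172,270],q(np.pi/2)); env.hold(.2); s=st(); cv2.imwrite("pics/w_s3.png",viewer.camera("wrist"))
g=cv2.imread("pics/w_s3.png").max(2).astype(int);g0=cv2.imread("pics/w_s2.png").max(2).astype(int)
for k in(g0,g): print(k[186:198,258].tolist(), k[200,236:248].tolist(), k[200,266:278].tolist())
a=[cv2.imread(f'pics/{n}.png')[60:360,156:356] for n in('w_s2','w_s3')]
cv2.imwrite("pics/v3.png",cv2.resize(np.hstack(a),(800,600)))
```

```text
[-1.05427084  0.32711465 13.50068442]
t19.79 [ 513.9 -171.7  269.7] F [ 0.2  0.5 -1.3] M [-0.   -0.12  0.02] w25.9 g29.8
[37, 36, 37, 39, 61, 102, 145, 170, 177, 180, 180, 174] [62, 62, 61, 61, 69, 93, 128, 147, 156, 159, 161, 162] [150, 152, 151, 148, 144, 130, 105, 77, 60, 68, 88, 100]
[37, 37, 37, 42, 61, 102, 145, 170, 178, 181, 179, 174] [60, 61, 62, 61, 68, 93, 126, 148, 156, 158, 161, 161] [150, 150, 150, 149, 143, 130, 105, 77, 59, 67, 87, 98]
```

View pics/v3.png

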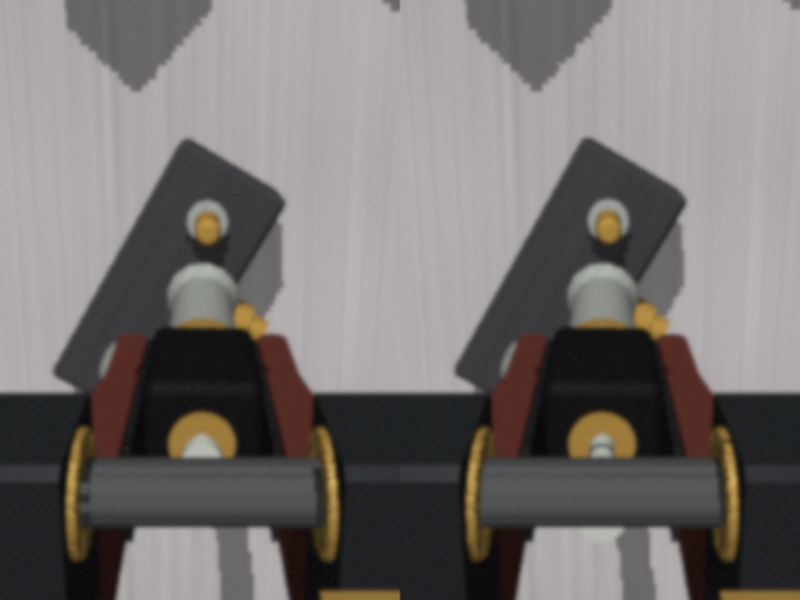

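Before the press (left) the cap sat low in its ring. Now (right) the thin rod shows and the cap reaches below the bar, so the rod is out. The foot edges match pixel for pixel, so the gauge did not slip in the grip. I put it back.

Run:
```python
from h import *
x,y=492.4,186.5
env.reach([x,y,270],q(np.pi/2)); env.move_l([x,y,195],rate=90); env.hold(.2); st()
print(env.move_l([x,y,165],rate=40,f_stop=6)); st()
print(env.move_l([x,y,156],rate=10,f_stop=3)); env.hold(.2); s=st()
```

```text
t22.38 [492.7 186.6 195.6] F [-0.5 -0.6 -1. ] M [-0.04 -0.12  0.01] w26.1 g29.8
False
t23.27 [492.5 186.5 165.1] F [ 0.7 -0.3 -1.5] M [-0.08 -0.06  0.02] w25.8 g29.8
True
t24.11 [492.4 186.5 158.9] F [0.3 0.  5.1] M [-0.04 -0.04 -0.03] w26.2 g29.9
```

Run:
```python
from h import *
x,y=492.4,186.5
env.move_l([x,y,159.2],rate=10); set_gripper(60); env.hold(.3); st()
env.move_l([x,y,330],rate=100); env.hold(.3); st()
cv2.imwrite("pics/w_end.png",viewer.camera("wrist"))
env.reach([400,-300,350],q(np.radians(60))); env.hold(.3); st()
t=viewer.camera("top"); s=viewer.camera("side")
cv2.imwrite("pics/end.png",np.vstack([np.hstack([cv2.resize(t[60:270],(400,164)),cv2.resize(s[100:350],(400,195))[:164]]),
 np.hstack([cv2.resize(cv2.imread("pics/w_end.png")[115:265,200:320],(400,430)),cv2.resize(s[200:330,150:270],(400,430))])]))
```

```text
t25.38 [492.4 186.5 159.2] F [-0.7 -1.  -0.3] M [-0.05 -0.14 -0.02] w60.0 g0.0
t27.53 [492.3 186.5 329.8] F [-0.3  0.3 -0.5] M [-0.01 -0.05 -0.01] w60.1 g0.0
t29.68 [ 400.3 -299.6  350. ] F [0.4 1.2 0.2] M [-0.04 -0.05  0.01] w59.8 g0.0
```

View pics/end.png

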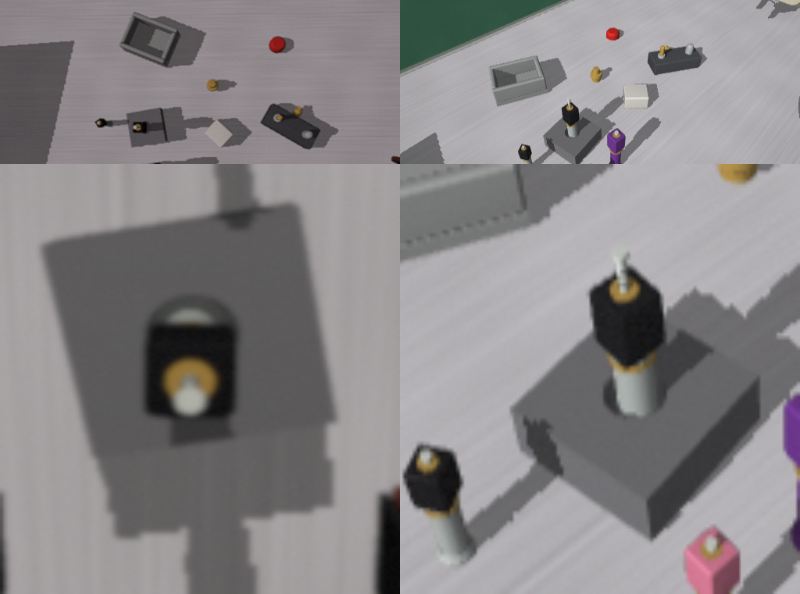

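The gauge stands upright in the rack hole with its white rod out above the head (side crop, about (622,270)). The other objects have not moved.

```bash
python3 -c "
from station import workorder
print(workorder.sign_off())"
```

```text
the job is handed in; nothing more can be done
None
```

The gauge was pressed on the test stem at about 16 N for over a second, put back upright and fully down in its rack with the rod showing its reading, and the job is handed in at about 30 s.

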